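Close the carton and weigh it down

ROBOT

A 7-joint arm with a two-finger parallel gripper is mounted at the origin on the work surface. World frame = base frame: x ahead of the robot, y to its left, z up, the work surface at z = 0. Lengths are in m, angles in rad, forces in N, time in s.
With the tool pointing down it reaches from about 0.425 to 0.875 m from the base axis. Payload 4.7 kg.
Tool frame: the origin (TCP) lies on the centre line of the jaws, within the pads' length; the fingertips stand 22 mm ahead of it and the grasp point (between the pads) lies 3 mm ahead of it; z points along the fingers, y is the direction in which the jaws open and shut (so a half turn about z gives the same grasp; the last joint's range is limited). The gripper opens to 87 mm and grips with 3 to 60 N. Pads are 19 mm wide; open, the fingers measure 117 mm over their backs; the gripper's body (75 mm by 190 mm) begins 51 mm behind the grasp point.
Start: joints at [1.196, 0.321, -0.07, 1.45, 0.023, 1.371, -0.057], TCP at [0.246, -0.602, 0.245] pointing down, gripper open.
Joint ranges: [-2.86, 2.86], [-0.3, 2.09], [-1.38, 1.24], [0.06, 2.45], [-1.56, 4.7], [0.09, 2.05], [-2.69, 2.69]. Speed limits (rad/s): [2.57, 2.57, 3.14, 3.14, 3.14, 3.14, 3.14].

INTERFACE

Orientations are given as a rotation vector (axis times angle).
In Python, from bench import ctrl, imaging, close_job, finder gives the robot as it stands. The module is installed in compiled form; this text tells all that it offers.
- The arm moves only by the shell command python3 -m jog 'ROWS' [FORCE]. ROWS is JSON, a list that holds one entry, the list of rows, each a list of 7 numbers: the shift along the tool's x, y, z in cm, then the turn, a rotation vector about the tool's x, y, z in degrees, then the finger opening in cm, from 0 to 8.7. In form: [[[dx, dy, dz, ax, ay, az, claw], ...]]. A call has 1 to 12 rows; each row shifts and turns the commanded pose from where the row before left it, along the tool's axes as they then stand; what a row does not reach is not made up. A row lasts 1/10 s, in which the tool goes at most 50 mm and 8.59 degrees, less where a joint would pass 70% of its speed; a pose out of reach is approached as far as the arm can. A call is refused whole if a number of a shift passes 5 or a number of a turn 8.59, either way. A call with a gripper value outside its range is refused whole. The fingers move at their own pace and stop on an object; FORCE is the grip in N (left out, the last holds). Time passes only in rows, so rows that do not move let the fingers close. It gives the time, the measured TCP pose, the force and the opening at its end, in the units of the state.
- ctrl.get_state(): the state, without advancing time (a new reading comes with each control period).
- imaging.get_image(name): name is "scene" or "top" or "wrist"; returns a dict with "frame" (420x560x3 uint8, red, green, blue), "intrinsics" (3x3 intrinsics, pixels), "k1" (the pictures are not rectified: a ray, as slopes to the right and down, at radius r is drawn at 1 + k1 r^2 times it, then the intrinsics apply), "pose" (4x4, takes a point from camera to world coordinates). Camera axes: x right, y down, z forward; pixel columns grow to the right and rows downward; lengths in m; the calibration is good to about 2 mm. A picture is of the moment at which its call begins. There is no depth.
- close_job(): hands the job in, once; it reports no verdict.
Trained networks look in the newest picture that a camera, given by its name, has taken for a name from the list of things; names that differ only in an ending like _2 or _b are one class to them, and where a whole thing is asked for, a point or a joint stands for the part that bears it (a point fixed in the world has none). Each returns a list of dicts, best first, with "conf" (0 to 1); they miss things now and then, are a little off and sometimes report something else, mostly with a low value. They report only what shows in the picture. A call takes as long as a camera call. They do not tell look-alikes from the thing itself.
- finder.trace(label, camera): "region" (420x560 bool, what is visible of it) and "point" ([row, column] as shares, 0 to 1, of the picture: columns of its width, rows of its height, amid what is visible of it).
- finder.spot_point(label, camera): "point" ([row, column] as shares, 0 to 1, of the picture: columns of its width, rows of its height: a listed point, or the origin of a listed thing).
The state is a dict: "time": time; "joint_positions": joint angles; "qd": joint speeds; "joint_torque": joint torques, N m; "position": TCP position; "tool_rot": TCP orientation; "ft_force": force on the tool from outside, world axes, zero at the start; "torque": the same for the moment, N m; "grip_width": opening from 0.0 (shut) to 1.0 (fully open).
Only numpy, scipy, OpenCV 4.12 (cv2) and the standard library are available. Lean on these libraries where they do the work, as an engineer would, in place of code of your own. Each camera call takes 0.05 s, during which the arm holds its last target. There are 200 camera calls.

TASK

Close the shipping carton: fold the two pale short flaps in first, then the two brown long flaps over them, pushing each down without crushing the carton. The long flaps spring up a little, so then set the white soldering brick flat on top, centred over the seam between the long flaps, so that the top stays flat; set it down rather than dropping it, and leave the jewellery case, the jar and the hammer where they are.

Things in the scene. Friction and masses are not known exactly. Their poses are not given: they have to be found in the camera images.
- carton: Brown shipping carton, loaded, does not move. 130 mm (its x) x 180 mm (its y), 91 mm high; origin under its centre, z up, yaw within 0.35 rad. Four 3 mm flaps round the open top stand up, leaning outwards: two pale short ones on the 130 mm ends (its +y, -y), two brown long ones on the 180 mm sides (its -x, +x). A rigid insert fills it up to 54 to 70 mm.
- carton_top (a point): Centre of the closed top of the carton, on the upper face of the long flaps when flat: 98 mm above the carton's underside, on the seam where the two long flaps meet. Axes as the carton's: the seam runs along its y.
- short_left (a joint): Fold angle (rad) of the short flap on the carton's +y side: 0 = flat and shut, pointing inwards; 1.57 = standing upright; more = leaning outwards (stop at 2.4). Stiff crease: stays at whatever angle it is left, moved by about 0.5 N at its free edge.
- short_left_hinge (a point): Middle of that flap's hinge line, 88 mm from the carton's centre, 92 mm above the carton's underside, in mid-thickness. It turns with the flap: x runs from hinge to free edge, y along the hinge. The flap is 118 mm along the hinge, 62 mm from hinge to free edge, 3 mm thick.
- short_left_edge (a point): Middle of that flap's free edge, 62 mm from the hinge.
- short_right (a joint): Fold angle (rad) of the short flap on the carton's -y side: 0 = flat and shut, pointing inwards; 1.57 = standing upright; more = leaning outwards (stop at 2.4). Stiff crease: stays at whatever angle it is left, moved by about 0.5 N at its free edge.
- short_right_hinge (a point): Middle of that flap's hinge line, 88 mm from the carton's centre, 92 mm above the carton's underside, in mid-thickness. It turns with the flap: x runs from hinge to free edge, y along the hinge. The flap is 118 mm along the hinge, 62 mm from hinge to free edge, 3 mm thick.
- short_right_edge (a point): Middle of that flap's free edge, 62 mm from the hinge.
- long_near (a joint): Fold angle (rad) of the long flap on the carton's -x side: 0 = flat and shut, pointing inwards; 1.57 = standing upright; more = leaning outwards (stop at 2.4). Springy crease: stays while open, but when folded flat and let go rises to about 0.2 rad (edge 13 mm up); 1 N near its free edge keeps it flat. It lies over the short flaps.
- long_near_hinge (a point): Middle of that flap's hinge line, 65 mm from the carton's centre, 96.5 mm above the carton's underside, in mid-thickness. It turns with the flap: x runs from hinge to free edge, y along the hinge. The flap is 176 mm along the hinge, 63.5 mm from hinge to free edge, 3 mm thick.
- long_near_edge (a point): Middle of that flap's free edge, 63.5 mm from the hinge.
- long_far (a joint): Fold angle (rad) of the long flap on the carton's +x side: 0 = flat and shut, pointing inwards; 1.57 = standing upright; more = leaning outwards (stop at 2.4). Springy crease: stays while open, but when folded flat and let go rises to about 0.2 rad (edge 13 mm up); 1 N near its free edge keeps it flat. It lies over the short flaps.
- long_far_hinge (a point): Middle of that flap's hinge line, 65 mm from the carton's centre, 96.5 mm above the carton's underside, in mid-thickness. It turns with the flap: x runs from hinge to free edge, y along the hinge. The flap is 176 mm along the hinge, 63.5 mm from hinge to free edge, 3 mm thick.
- long_far_edge (a point): Middle of that flap's free edge, 63.5 mm from the hinge.
- brick: Off-white soldering brick used as a weight, loose, lying flat on the bench: 140 (x) x 60 (y) x 36 mm high, 0.3 to 0.5 kg. Origin at the centre of its underside, z up.
- jewel_case: Navy jewellery case, closed, 85 x 70 x 45 mm, loose on the bench: leave alone. Origin at the centre of its underside.
- flux_jar: Small jar with a blue cap, 68 mm across, 65 mm high, loose: leave alone. Origin at the centre of its underside.
- hammer: Hammer, 200 mm long, lying on the bench to the left of the carton: leave alone.
Not all that is in view belongs to the job. There is more than one size of the carton; the job needs the larger. Of the things shaped like the brick, the white one is meant.

How it is judged:
On the way, in this order (a step that is already met when the one before it is completed fails the run):
1. both short flaps are folded down (under 0.25 rad) (value of joint each of short_left, short_right below 0.25 rad), for 0.2 s.
2. both long flaps are folded down over them (under 0.45 rad) (value of joint each of long_near, long_far below 0.45 rad), for 0.2 s.
3. the brick lies on the closed top over the seam (x of brick in the frame of carton_top between -0.02 and 0.02 m and y of brick in the frame of carton_top between -0.04 and 0.04 m and z of brick in the frame of carton_top between -0.006 and 0.006 m and value of joint each of short_left, short_right, long_near, long_far below 0.1 rad), for 0.2 s.
At the end, for the whole second after the job is handed in: All four flaps are down within 0.1 rad of flat; the brick lies flat (within 0.08 rad) and still on the long flaps, bearing on them, its centre within 20 mm of the seam and within 40 mm of the middle along it (all of step 3 and angle between brick's own z axis and vertical below 0.08 rad and contact force between brick and carton above 1 N and linear speed of brick below 0.02 m/s); the robot touches nothing.
It fails at once if a long flap was folded in (under 0.9 rad) while a short flap still stood open (over 0.5 rad) (value of joint any of long_near, long_far below 0.9 rad and value of joint any of short_left, short_right above 0.5 rad).
It fails at once if the carton was crushed (pressed with more than 60 N) (contact force between the arm and carton above 60 N).
It fails at once if the brick was dropped (moving faster than 0.5 m/s, unheld, above the carton's rim) (linear speed of brick above 0.5 m/s and height (world z) of brick above 0.095 m and contact force between the fingers and brick below 0.3 N).
It fails at once if the jewellery case, jar or hammer was moved more than 30 mm (distance of any of jewel_case, flux_jar, hammer from where it was at the start of the episode above 0.03 m).
It also fails if it takes over 70 s, if anything falls off the work surface, if the arm or the gripper's body presses on something with over 40 N, if the wrist force passes 120 N, or if a joint passes its speed limit or range.

## Working session

There is one attempt and no reset: what is moved stays moved. The work goes in short steps, Python scripts to look and compute and a shell command to move; the robot and the scene stay as the last step left them, time stands still between calls to the robot, and variables do not carry over. Pictures are saved under pics/ and viewed, about 8 in all and at most 12, crops included, and the job is handed in when it is done.

```bash
mkdir -p pics; cat > h.py <<'E'
import numpy as np, cv2
from bench import ctrl, imaging, close_job, finder
from scipy.spatial.transform import Rotation as R
def ray(im,u,v):
    K=im["intrinsics"]; k=float(im["k1"])
    d=cv2.undistortPoints(np.array([[[u,v]]],float),np.array(K,float),np.array([k,0,0,0,0.]))[0,0]
    P=np.array(im["pose"]); return P[:3,3],P[:3,:3]@np.array([d[0],d[1],1.])
def onz(im,u,v,z):
    o,d=ray(im,u,v); return o+d*(z-o[2])/d[2]
def proj(im,p):
    P=np.array(im["pose"]); c=P[:3,:3].T@(np.array(p)-P[:3,3]); x=c[:2]/c[2]; x=x*(1+im["k1"]*(x@x))
    K=np.array(im["intrinsics"]); return K[:2,:2]@x+K[:2,2]
def save(im,n): cv2.imwrite("pics/"+n,im["frame"][:,:,::-1])
def state():
    s=ctrl.get_state(); print("t",round(s["time"],2),"p",np.round(s["position"],4),"R",np.round(R.from_rotvec(s["tool_rot"]).as_matrix(),3).tolist(),"f",np.round(s["ft_force"],1),"g",np.round(s["grip_width"],3))
    return s
E
python3 - <<'E'
from h import *
state()
Z={'carton_top':.098,'brick':0,'jewel_case':0,'flux_jar':0,'hammer':0,'carton':0,'short_left_hinge':.092,'short_right_hinge':.092,'long_near_hinge':.0965,'long_far_hinge':.0965}
ims={}
for c in("scene","top"):
    im=imaging.get_image(c); ims[c]=im; save(im,c+"0.png"); print(c,np.round(np.array(im["pose"])[:3,3],3))
    for n,z in Z.items():
        for d in finder.spot_point(n,c)[:3]:
            v,u=d["point"][0]*420,d["point"][1]*560
            print(c,n,round(d["conf"],2),round(u),round(v),np.round(onz(im,u,v,z)[:2],3))
cv2.imwrite("pics/both0.png",np.hstack([cv2.resize(ims[c]["frame"][:,:,::-1],(400,300)) for c in ims]))
E
```

```text
t 0.0 p [ 0.2462 -0.601   0.2435] R [[0.925, 0.379, -0.001], [0.379, -0.925, 0.002], [-0.0, -0.002, -1.0]] f [ 0.6 -0.  -0.4] g 1.001
scene [ 1.339 -0.33   0.974]
scene carton_top 0.96 293 259 [ 0.787 -0.052]
scene carton_top 0.67 298 184 [0.553 0.075]
scene brick 0.84 101 310 [ 0.668 -0.531]
scene brick 0.56 148 256 [ 0.55  -0.387]
scene jewel_case 0.82 217 256 [ 0.628 -0.211]
scene flux_jar 0.77 200 216 [ 0.465 -0.211]
scene hammer 0.64 378 158 [0.465 0.422]
scene carton 0.95 289 270 [ 0.755 -0.048]
scene carton 0.66 294 203 [0.535 0.071]
scene short_left_hinge 0.79 317 172 [0.524 0.153]
scene short_right_hinge 0.55 277 195 [0.562 0.002]
scene short_right_hinge 0.37 281 275 [ 0.813 -0.098]
scene long_near_hinge 0.8 279 252 [ 0.752 -0.074]
scene long_near_hinge 0.78 284 171 [0.484 0.061]
scene long_far_hinge 0.94 311 197 [0.613 0.085]
scene long_far_hinge 0.69 304 265 [ 0.815 -0.035]
scene long_far_hinge 0.35 324 151 [0.456 0.212]
top [ 0.489 -0.047  1.488]
top carton_top 0.87 245 246 [0.544 0.068]
top carton_top 0.78 284 167 [ 0.766 -0.047]
top brick 0.87 446 204 [ 0.657 -0.531]
top brick 0.67 400 244 [ 0.541 -0.387]
top jewel_case 0.89 344 216 [ 0.631 -0.223]
top jewel_case 0.46 215 255 [0.523 0.169]
top flux_jar 0.73 344 273 [ 0.46  -0.219]
top flux_jar 0.27 279 231 [ 0.589 -0.025]
top hammer 0.95 126 281 [0.453 0.435]
top carton 0.88 246 246 [0.547 0.075]
top carton 0.82 282 178 [ 0.753 -0.039]
top carton 0.28 344 276 [ 0.451 -0.218]
top short_left_hinge 0.53 215 253 [0.527 0.156]
top short_right_hinge 0.78 272 236 [ 0.57  -0.008]
top long_near_hinge 0.73 291 182 [ 0.724 -0.065]
top long_near_hinge 0.55 254 267 [0.485 0.046]
top long_far_hinge 0.9 275 160 [ 0.787 -0.021]
```

View pics/scene0.png

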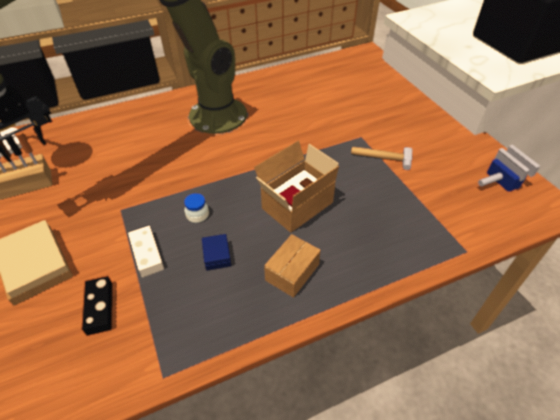

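View pics/top0.png

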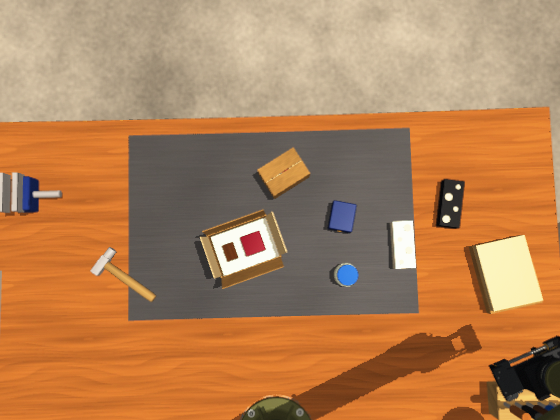

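The scene picture shows the large open carton at about (298,190) and the small closed carton, a look-alike, at (293,262). Brick-shaped candidates are the white one at (146,250) in scene and (402,245) in top, the black one at (98,305) and (450,204), and the yellow block at (30,260) and (507,273). I choose the open carton and the white brick. Next I fit their poses.

```bash
python3 - <<'E'
from h import *
from scipy.optimize import least_squares
I={c:imaging.get_image(c) for c in("scene","top")}
obs=[]
g=np.array([.5455,.074]); 
L={'carton':(0,0,0),'short_left_hinge':(0,.088,.092),'short_right_hinge':(0,-.088,.092),'long_near_hinge':(-.065,0,.0965),'long_far_hinge':(.065,0,.0965)}
def w(p,q):
    c,s=np.cos(p[2]),np.sin(p[2]); return np.array([p[0]+c*q[0]-s*q[1],p[1]+s*q[0]+c*q[1],q[2]])
for c in I:
    for n in L:
        for d in finder.spot_point(n,c):
            if d["conf"]<.4: continue
            uv=np.array([d["point"][1]*560,d["point"][0]*420])
            if np.linalg.norm(uv-proj(I[c],w([*g,.25],L[n])))<12: obs.append((c,n,uv))
r=least_squares(lambda p:np.concatenate([proj(I[c],w(p,L[n]))-uv for c,n,uv in obs]),[*g,.25],loss='soft_l1')
print("carton",np.round(r.x,4)); 
for o,e in zip(obs,np.reshape(r.fun,(-1,2))): print(o[:2],np.round(e,1))
p=r.x
for c in I:
    for n in('short_left_edge','short_right_edge','long_near_edge','long_far_edge'):
        print(c,n,[(round(d["conf"],2),np.round([d["point"][1]*560,d["point"][0]*420])) for d in finder.spot_point(n,c)[:3]])
        L_={'short_left_edge':((0,.088,.092),(0,-1),.062),'short_right_edge':((0,-.088,.092),(0,1),.062),'long_near_edge':((-.065,0,.0965),(1,0),.0635),'long_far_edge':((.065,0,.0965),(-1,0),.0635)}[n]
        h,dn,l=L_
        print("  model", [(a,np.round(proj(I[c],w(p,(h[0]+dn[0]*l*np.cos(a),h[1]+dn[1]*l*np.cos(a),h[2]+l*np.sin(a)))))) for a in(1.6,1.9,2.2)])
im=I["top"]
for d in finder.trace("brick","top"):
    m=d["region"].astype(np.uint8); (x,y),_,_=cv2.minAreaRect(cv2.findNonZero(m)); 
    b=cv2.boxPoints(cv2.minAreaRect(cv2.findNonZero(m))); q=np.array([onz(im,u,v,.036)[:2] for u,v in b])
    print("brick",d["conf"],np.round(im["frame"][d["region"]].mean(0)),np.round(q.mean(0),4),np.round(q,3).tolist())
f=im["frame"][:,:,::-1].copy()
f=cv2.resize(f[190:300,190:420],None,fx=3.4,fy=3.4,interpolation=cv2.INTER_CUBIC)
for z,q in((.091,[(-.065,-.09),(.065,-.09),(.065,.09),(-.065,.09)]),):
    P=np.array([(proj(im,w(p,(*a,z)))-[190,190]+.5)*3.4 for a in q]).astype(np.int32); cv2.polylines(f,[P],True,(0,255,0),1)
cv2.imwrite("pics/crop1.png",f)
E
```

```text
carton [0.5456 0.0727 0.2914]
('scene', 'carton') [-0.7  3.3]
('scene', 'short_left_hinge') [0.1 0.8]
('scene', 'short_right_hinge') [-2.  -1.7]
('scene', 'long_near_hinge') [-0.2 -0.6]
('scene', 'long_far_hinge') [ 2.7 -0.1]
('top', 'carton') [-0.9  1. ]
('top', 'short_left_hinge') [2.6 0.5]
('top', 'short_right_hinge') [ 2.1 -0.4]
('top', 'long_near_hinge') [-1.8 -1.1]
('top', 'long_far_hinge') [-1.6 -0.2]
scene short_left_edge [(0.78, array([324., 155.]))]
  model [(1.6, array([320., 154.])), (1.9, array([324., 153.])), (2.2, array([328., 152.]))]
scene short_right_edge [(0.54, array([277., 198.])), (0.53, array([270., 189.]))]
  model [(1.6, array([273., 183.])), (1.9, array([268., 187.])), (2.2, array([263., 192.]))]
scene long_near_edge [(0.96, array([289., 260.])), (0.74, array([273., 157.]))]
  model [(1.6, array([281., 155.])), (1.9, array([277., 153.])), (2.2, array([274., 152.]))]
scene long_far_edge [(0.85, array([294., 256.])), (0.79, array([319., 179.]))]
  model [(1.6, array([313., 179.])), (1.9, array([318., 184.])), (2.2, array([322., 189.]))]
top short_left_edge [(0
[... 343 characters left out ...]
 model [(1.6, array([249., 268.])), (1.9, array([252., 275.])), (2.2, array([254., 281.]))]
top long_far_edge [(0.83, array([282., 173.])), (0.67, array([232., 221.]))]
  model [(1.6, array([234., 221.])), (1.9, array([232., 215.])), (2.2, array([231., 209.]))]
brick 0.87 [240. 239. 231.] [ 0.5388 -0.3881] [[0.607, -0.354], [0.61, -0.42], [0.47, -0.422], [0.468, -0.356]]
brick 0.55 [74. 68. 59.] [ 0.6543 -0.5308] [[0.589, -0.484], [0.73, -0.507], [0.72, -0.578], [0.579, -0.554]]
brick 0.39 [117.  81.  40.] [0.6177 0.1071] [[0.599, 0.195], [0.653, 0.024], [0.637, 0.019], [0.582, 0.19]]
brick 0.18 [185. 153. 101.] [0.5183 0.1762] [[0.575, 0.208], [0.583, 0.184], [0.461, 0.145], [0.454, 0.168]]
```

View pics/crop1.png

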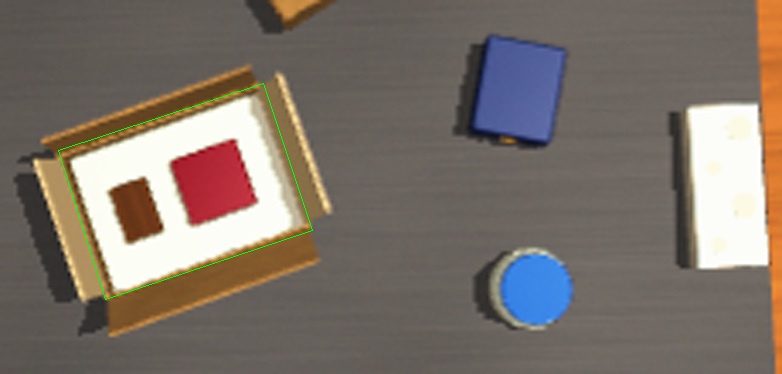

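The crop confirms the choice: the green carton fit matches the rim of the open carton at (185,190), with flaps at about 1.9 rad. The white brick is at (728,187) with its long side along world x. Now I move to the outside of the right short flap.

```bash
python3 -m jog '[[[0,0,0,0,0,5.6,0],[3.7,-3.1,0,0,0,0,0],[3.7,-3.1,0,0,0,0,0],[3.7,-3.1,0,0,0,0,0],[3.7,-3.1,0,0,0,0,0],[3.7,-3.1,0,0,0,0,0],[3.7,-3.1,0,0,0,0,0],[3.7,-3.1,0,0,0,0,0],[3.7,-3.1,0,0,0,0,0],[3.7,-3.1,0,0,0,0,0],[3.7,-3.1,0,0,0,0,0],[3.7,-3.1,0,0,0,0,0]]]' 20
cat >> h.py <<'E'
C=np.array([.5456,.0727]);YAW=.2914
def cs():
    s=state(); c,n=np.cos(YAW),np.sin(YAW); d=s["position"][:2]-C
    M=R.from_rotvec(s["tool_rot"]).as_matrix(); tip=np.array(s["position"])+.022*M[:,2]; e=tip[:2]-C
    print("TIP carton xyz mm",np.round(1e3*np.array([c*e[0]+n*e[1],-n*e[0]+c*e[1],tip[2]]),1),"yaw rel deg",np.round(np.degrees(np.arctan2(M[1,0],M[0,0])-YAW),2))
E
python3 -c "from h import *;cs()"
```

```text
time: 3.35
position: [0.5392, -0.1564, 0.2449]
tool_rot: [3.108, 0.455, 0.001]
ft_force: [1.3, -0.3, -0.3]
grip_width: 0.034
t 3.35 p [ 0.5392 -0.1564  0.2449] R [[0.958, 0.287, 0.001], [0.287, -0.958, -0.001], [0.001, 0.001, -1.0]] f [ 1.3 -0.3 -0.3] g 0.034
TIP carton xyz mm [ -71.9 -217.6  222.9] yaw rel deg -0.03
```

```bash
python3 -m jog '[[[3.6,-2.9,0.5,0,0,0,0],[3.6,-2.9,0.5,0,0,0,0],[0,-0.9,4.4,0,0,0,0],[0,0,4.4,0,0,0,0],[0,-2,0,0,0,0,0],[0,-2,0,0,0,0,0],[0,-2,0,0,0,0,0],[0,-1.7,0,0,0,0,0],[0,-0.8,0.7,0,0,0,0],[0,-0.7,0.8,0,0,0,0]]]'; python3 -c "from h import *;cs()"
```

```text
time: 4.35
position: [0.5624, 0.0158, 0.1324]
tool_rot: [3.108, 0.456, 0.004]
ft_force: [0.7, -0.5, 0.8]
grip_width: 0.004
t 4.35 p [0.5624 0.0158 0.1324] R [[0.958, 0.287, 0.003], [0.287, -0.958, -0.0], [0.002, 0.001, -1.0]] f [ 0.7 -0.5  0.8] g 0.004
TIP carton xyz mm [ -0.2 -59.4 110.4] yaw rel deg 0.0
```

```bash
python3 -m jog '[[[0,-0.5,0.7,0,0,0,0],[0,-0.2,0.5,0,0,0,0],[0,0,0.3,0,0,0,0],[0,0,0,0,0,0,0]]]'; python3 -c "from h import *;cs()"
```

```text
time: 4.75
position: [0.5596, 0.0214, 0.1162]
tool_rot: [-3.108, -0.455, 0.001]
ft_force: [0.5, 0.2, -0.2]
grip_width: 0.004
t 4.75 p [0.5596 0.0214 0.1162] R [[0.958, 0.286, -0.001], [0.286, -0.958, 0.0], [-0.001, -0.0, -1.0]] f [ 0.5  0.2 -0.2] g 0.004
TIP carton xyz mm [ -1.4 -53.2  94.2] yaw rel deg -0.05
```

```bash
python3 -m jog '[[[0,0,-4,0,0,0,0],[0,0,-4,0,0,0,0],[0,-4.2,0,0,0,0,0],[0,-4.2,0,0,0,0,0],[0,-4.2,0,0,0,0,0],[0,-4.2,0,0,0,0,0],[0,-4,0,0,0,0,0],[0,0,4.8,0,0,0,0],[0,2,0.2,0,0,0,0],[0,2,0,0,0,0,0],[0,2,0,0,0,0,0],[0,1.7,0,0,0,0,0]]]'; python3 -c "from h import *;cs()"
```

```text
time: 5.95
position: [0.5223, 0.1459, 0.146]
tool_rot: [-3.108, -0.454, 0.001]
ft_force: [0.4, 1.0, 0.2]
grip_width: 0.01
t 5.95 p [0.5223 0.1459 0.146 ] R [[0.958, 0.286, -0.001], [0.286, -0.958, 0.0], [-0.001, -0.001, -1.0]] f [0.4 1.  0.2] g 0.01
TIP carton xyz mm [ -1.3  76.8 124. ] yaw rel deg -0.08
```

```bash
python3 -m jog '[[[0,0.9,0.7,0,0,0,0],[0,0.8,0.8,0,0,0,0],[0,0.5,0.7,0,0,0,0],[0,0.2,0.5,0,0,0,0],[0,0,0.3,0,0,0,0],[0,0,0,0,0,0,0],[0,0,-4,0,0,0,0],[0,0,-4,0,0,0,0],[0,0,-4,0,0,0,0],[-2,0,-4,0,0,0,0],[0,0,0,0,0,0,0]]]'; cat > v.py <<'E'
from h import *
import sys
cs()
o=[]
for c in("scene","top"):
    im=imaging.get_image(c); x,y={"scene":(220,120),"top":(170,180)}[c]
    o.append(cv2.resize(im["frame"][y:y+120,x:x+130,::-1],(390,360),interpolation=cv2.INTER_CUBIC))
cv2.imwrite("pics/"+sys.argv[1],np.hstack(o))
E
python3 v.py s2.png
```

```text
time: 7.05
position: [0.5112, 0.1199, 0.2826]
tool_rot: [3.107, 0.457, 0.015]
ft_force: [0.5, -0.3, -0.9]
grip_width: -0.0
t 7.05 p [0.5112 0.1199 0.2826] R [[0.958, 0.288, 0.01], [0.288, -0.958, 0.0], [0.01, 0.003, -1.0]] f [ 0.5 -0.3 -0.9] g -0.0
TIP carton xyz mm [-19.1  55.  260.6] yaw rel deg 0.05
```

View pics/s2.png

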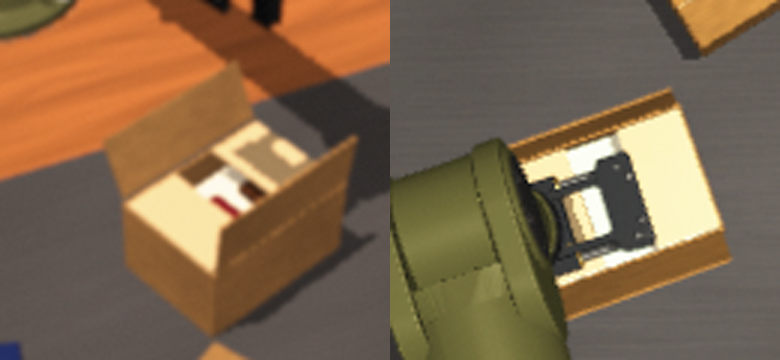

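Both short flaps lie flat: the pale panels in the left crop are at (165,195) and (270,150). Next is the near long flap.

```bash
python3 -m jog '[[[-3.2,1.8,0,0,0,0,0],[-3.2,1.8,0,0,0,0,0],[-3.2,1.9,0,0,0,0,0],[0,0,4.4,0,0,0,0],[0,0,4.4,0,0,0,0],[0,0,4.2,0,0,0,0],[0,0,0,0,0,0,0]]]'; python3 -c "from h import *;cs()"
```

```text
time: 7.85
position: [0.4282, 0.038, 0.1403]
tool_rot: [-3.105, -0.457, 0.021]
ft_force: [-0.5, 0.7, 1.0]
grip_width: 0.009
t 7.85 p [0.4282 0.038  0.1403] R [[0.958, 0.288, -0.013], [0.288, -0.958, 0.001], [-0.013, -0.005, -1.0]] f [-0.5  0.7  1. ] g 0.009
TIP carton xyz mm [-122.7    0.6  118.3] yaw rel deg 0.03
```

```bash
python3 -m jog '[[[1.5,0,-1,0,0,0,0],[2,0,0,0,0,0,0],[2,0,0,0,0,0,0],[1.8,0,0,0,0,0,0],[0.8,0,0.6,0,0,0,0],[0.8,0,0.7,0,0,0,0],[0.5,0,0.7,0,0,0,0],[0.3,0,0.5,0,0,0,0],[0,0,0,0,0,0,0]]]'; python3 -c "from h import *;cs()"
```

```text
time: 8.75
position: [0.5261, 0.0659, 0.1305]
tool_rot: [-3.108, -0.456, 0.002]
ft_force: [-0.5, -0.1, 0.7]
grip_width: 0.007
t 8.75 p [0.5261 0.0659 0.1305] R [[0.958, 0.287, -0.001], [0.287, -0.958, -0.0], [-0.001, -0.0, -1.0]] f [-0.5 -0.1  0.7] g 0.007
TIP carton xyz mm [-20.7  -0.9 108.5] yaw rel deg -0.01
```

```bash
python3 -m jog '[[[0,0,0.6,0,0,0,0],[0,0,0.5,0,0,0,0],[0,0,0,0,0,0,0],[0,0,-4,0,0,0,0],[0,0,-4,0,0,0,0],[4.7,0,-0.5,0,0,0,0],[4.7,0,0,0,0,0,0],[4.7,0,0,0,0,0,0],[0,0,3,0,0,0,0],[0,0,3,0,0,0,0],[0,0,0,0,0,0,0]]]'; python3 -c "from h import *;cs()"
```

```text
time: 9.85
position: [0.6585, 0.1055, 0.1399]
tool_rot: [3.108, 0.456, -0.016]
ft_force: [-0.7, -0.1, -0.7]
grip_width: 0.006
t 9.85 p [0.6585 0.1055 0.1399] R [[0.958, 0.287, -0.01], [0.287, -0.958, -0.001], [-0.01, -0.001, -1.0]] f [-0.7 -0.1 -0.7] g 0.006
TIP carton xyz mm [117.4  -1.  117.9] yaw rel deg -0.0
```

```bash
python3 -m jog '[[[-1.5,0,-1,0,0,0,0],[-2,0,0,0,0,0,0],[-2,0,0,0,0,0,0],[-1.8,0,0,0,0,0,0],[-0.7,0,0.6,0,0,0,0],[-0.7,0,0.7,0,0,0,0],[-0.5,0,0.7,0,0,0,0],[-0.3,0,0.6,0,0,0,0],[0,0,0.5,0,0,0,0],[0,0,0.3,0,0,0,0],[0,0,0,0,0,0,0]]]'; python3 -c "from h import *;cs()"
python3 -m jog '[[[0,0,-4,0,0,0,0],[0,0,-4,0,0,0,0],[0,3,-4,0,0,0,4],[0,4.5,0,0,0,0,8.7],[0,4.5,0,0,0,0,8.7],[0,4.5,0,0,0,0,8.7],[0,4.5,0,0,0,0,8.7],[0,4.5,0,0,0,0,8.7]]]'; python3 v.py s3.png
```

```text
time: 10.95
position: [0.5705, 0.0793, 0.1209]
tool_rot: [-3.108, -0.456, 0.002]
ft_force: [0.4, -0.3, 1.1]
grip_width: 0.007
t 10.95 p [0.5705 0.0793 0.1209] R [[0.958, 0.287, -0.001], [0.287, -0.958, 0.0], [-0.001, -0.0, -1.0]] f [ 0.4 -0.3  1.1] g 0.007
TIP carton xyz mm [25.8 -0.8 98.9] yaw rel deg -0.01
time: 11.75
position: [0.6445, -0.1667, 0.2415]
tool_rot: [3.108, 0.456, 0.001]
ft_force: [0.6, 0.5, -0.3]
grip_width: 0.462
t 11.75 p [ 0.6445 -0.1667  0.2415] R [[0.958, 0.287, 0.0], [0.287, -0.958, -0.0], [0.0, 0.0, -1.0]] f [ 0.6  0.5 -0.3] g 0.462
TIP carton xyz mm [  25.9 -257.8  219.5] yaw rel deg -0.01
```

View pics/s3.png

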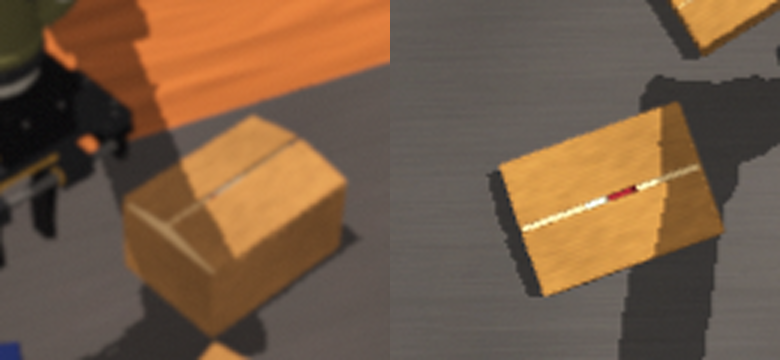

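The folded flaps lie sprung at about 0.2 rad, with the seam running from (522,230) to (698,167) in the crop. Next I go over the white brick.

```bash
python3 -m jog '[[[0,0,0,0,0,8.4,8.7],[0,0,0,0,0,8.3,8.7],[-2.1,4.4,0,0,0,0,8.7],[-2.1,4.4,0,0,0,0,8.7],[-2.1,4.4,0,0,0,0,8.7],[-2.1,4.4,0,0,0,0,8.7],[-2.1,4.4,0,0,0,0,8.7],[0,0,0,0,0,0,8.7],[0,0,0,0,0,0,8.7]]]'; cat > b.py <<'E'
from h import *
s=state(); print("q",np.round(s["joint_positions"],2))
for c in("wrist","top","scene"):
    im=imaging.get_image(c)
    if c=="wrist": W=im
    for d in finder.trace("brick",c)[:3]:
        m=d["region"]; g=im["frame"][m].mean(0)
        if g.min()<150: continue
        b=cv2.boxPoints(cv2.minAreaRect(cv2.findNonZero(m.astype(np.uint8)))); q=np.array([onz(im,u,v,.036)[:2] for u,v in b])
        L=sorted([q[(i+1)%4]-q[i] for i in range(4)],key=np.linalg.norm); l=L[-1]
        print(c,round(d["conf"],2),g.round(),"ctr",q.mean(0).round(4),"len",np.round([np.linalg.norm(x) for x in L],3),"yaw",np.round(np.degrees(np.arctan(l[1]/l[0])),2), "touch border",m[0].any() or m[-1].any() or m[:,0].any() or m[:,-1].any())
    for d in finder.spot_point("brick",c)[:2]:
        print("  spot",c,round(d["conf"],2),onz(im,d["point"][1]*560,d["point"][0]*420,0)[:2].round(4))
save(W,"w4.png")
E
python3 b.py
```

```text
time: 12.75
position: [0.5379, -0.3866, 0.2411]
tool_rot: [-3.141, 0.006, 0.0]
ft_force: [0.5, 0.8, -0.2]
grip_width: 1.003
t 12.75 p [ 0.5379 -0.3866  0.2411] R [[1.0, -0.004, -0.0], [-0.004, -1.0, 0.001], [-0.0, -0.001, -1.0]] f [ 0.5  0.8 -0.2] g 1.003
q [ 0.84  0.37 -0.34  1.41  0.12  1.38 -1.08]
wrist 0.62 [237. 230. 212.] ctr [ 0.5436 -0.3895] len [0.059 0.065 0.141 0.141] yaw 0.5 touch border False
  spot wrist 0.88 [ 0.6614 -0.5326]
  spot wrist 0.59 [ 0.5429 -0.3904]
top 0.64 [233. 231. 221.] ctr [ 0.5401 -0.3889] len [0.065 0.065 0.142 0.142] yaw -0.09 touch border False
  spot top 0.78 [ 0.5326 -0.3788]
  spot top 0.67 [ 0.6542 -0.5273]
scene 0.57 [218. 203. 178.] ctr [ 0.5558 -0.3882] len [0.064 0.07  0.164 0.166] yaw 0.82 touch border False
  spot scene 0.73 [ 0.6715 -0.5383]
  spot scene 0.66 [ 0.5417 -0.3801]
```

View pics/w4.png

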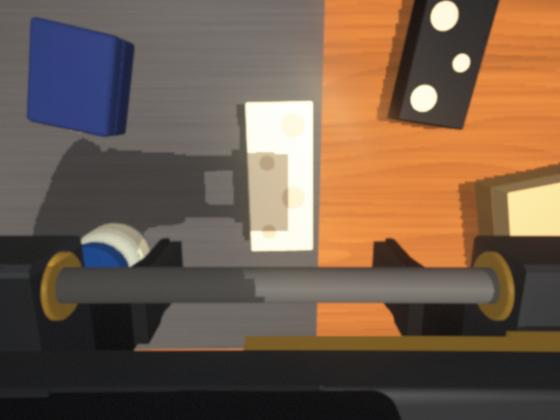

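The wrist picture shows the white brick at (280,175) between the open jaws, with the navy case and the jar well clear. I descend and grip.

```bash
python3 -m jog '[[[0.4,0.2,4.5,0,0,0,8.7],[0,0,4.5,0,0,0,8.7],[0,0,4.5,0,0,0,8.7],[0,0,4,0,0,0,8.7],[0,0,2,0,0,0,8.7],[0,0,1.2,0,0,0,8.7],[0,0,0,0,0,0,8.7]]]'; python3 -m jog '[[[0,0,0,0,0,0,5],[0,0,0,0,0,0,5],[0,0,0,0,0,0,5],[0,0,0,0,0,0,5],[0,0,0,0,0,0,5],[0,0,0,0,0,0,5],[0,0,-1,0,0,0,5],[0,0,-2,0,0,0,5],[0,0,-4,0,0,0,5],[0,0,-4,0,0,0,5],[0,0,-4,0,0,0,5],[0,0,0,0,0,0,5]]]' 35; python3 b.py | grep -E "^t|q|ctr"
```

```text
time: 13.9
position: [0.542, -0.3863, 0.033]
tool_rot: [-3.14, 0.0, 0.004]
ft_force: [-0.6, 0.2, 0.3]
grip_width: 1.0
time: 15.1
position: [0.5458, -0.3879, 0.1913]
tool_rot: [3.136, -0.0, 0.014]
ft_force: [0.9, -0.4, -3.6]
grip_width: 0.685
t 15.1 p [ 0.5458 -0.3879  0.1913] R [[1.0, -0.0, 0.009], [-0.0, -1.0, -0.005], [0.009, 0.005, -1.0]] f [ 0.9 -0.4 -3.6] g 0.685
q [ 0.84  0.4  -0.34  1.47  0.14  1.28 -1.09]
wrist 0.73 [208. 197. 170.] ctr [ 0.5216 -0.3867] len [0.123 0.143 0.195 0.196] yaw 2.87 touch border False
top 0.73 [239. 237. 230.] ctr [ 0.5427 -0.4206] len [0.07  0.071 0.154 0.154] yaw -0.26 touch border False
scene 0.85 [209. 191. 164.] ctr [ 0.4199 -0.3954] len [0.072 0.079 0.188 0.191] yaw 1.12 touch border False
```

The brick is held, with the opening at 60 mm. I rotate its long side onto the seam direction, at +106.7° yaw.

```bash
python3 -m jog '[[[0,0,-2,0,0,-8.2,5],[0,0,-2,0,0,-8.2,5],[0,0,0,0,0,-8.2,5],[0,0,0,0,0,-8.2,5],[0,0,0,0,0,-8.2,5],[0,0,0,0,0,-8.2,5],[0,0,0,0,0,-8.2,5],[0,0,0,0,0,-8.2,5],[0,0,0,0,0,-8.2,5],[0,0,0,0,0,-8.2,5],[0,0,0,0,0,-8.2,5],[0,0,0,0,0,-8.2,5]]]'; python3 -m jog '[[[0,0,0,0,0,-8.3,5],[0,0,0,0,0,0,5]]]'; python3 -c "from h import *;cs()"
```

```text
time: 16.75
position: [0.5425, -0.387, 0.2239]
tool_rot: [-2.046, -2.383, 0.0]
ft_force: [-0.2, 1.2, -3.2]
grip_width: 0.687
time: 16.95
position: [0.5425, -0.3871, 0.2239]
tool_rot: [-1.875, -2.519, -0.0]
ft_force: [0.0, 0.1, -3.8]
grip_width: 0.689
t 16.95 p [ 0.5425 -0.3871  0.2239] R [[-0.287, 0.958, -0.001], [0.958, 0.287, 0.001], [0.001, -0.0, -1.0]] f [ 0.   0.1 -3.8] g 0.689
TIP carton xyz mm [-135.1 -439.5  201.9] yaw rel deg 89.99
```

```bash
python3 -m jog '[[[4.4,1.35,0,0,0,0,5],[4.4,1.35,0,0,0,0,5],[4.4,1.35,0,0,0,0,5],[4.4,1.35,0,0,0,0,5],[4.4,1.35,0,0,0,0,5],[4.4,1.35,0,0,0,0,5],[4.4,1.35,0,0,0,0,5],[4.4,1.35,0,0,0,0,5],[4.4,1.35,0,0,0,0,5],[4.4,1.35,0,0,0,0,5],[0,0,0,0,0,0,5],[0,0,0,0,0,0,5]]]'; python3 v.py s5.png; python3 b.py | grep top
```

```text
time: 18.15
position: [0.5455, 0.075, 0.2247]
tool_rot: [1.874, 2.521, -0.0]
ft_force: [-0.4, -0.7, -4.4]
grip_width: 0.684
t 18.15 p [0.5455 0.075  0.2247] R [[-0.288, 0.958, 0.0], [0.958, 0.288, -0.0], [-0.0, 0.0, -1.0]] f [-0.4 -0.7 -4.4] g 0.684
TIP carton xyz mm [  0.6   2.3 202.7] yaw rel deg 90.04
top 0.75 [249. 248. 236.] ctr [0.5678 0.0329] len [0.047 0.048 0.069 0.069] yaw 17.0 touch border False
  spot top 0.7 [ 0.6551 -0.5264]
  spot top 0.61 [0.5476 0.0908]
```

View pics/s5.png

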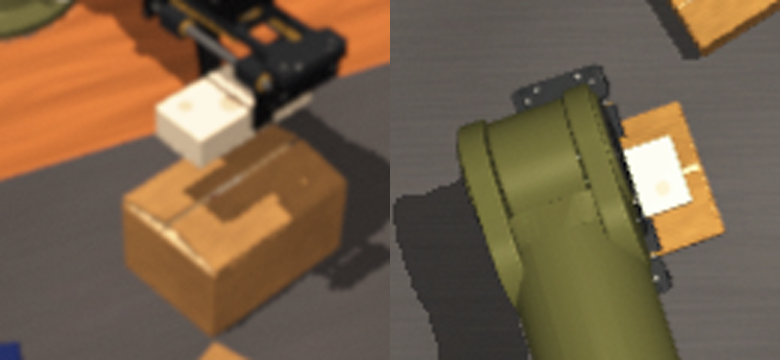

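The brick is centred over the carton: in the right crop its end at (655,175) has the seam at mid-width, (690,172). I lower it gently.

```bash
python3 -m jog '[[[0,0,3,0,0,0,5],[0,0,2.5,0,0,0,5],[0,0,1.5,0,0,0,5],[0,0,0.7,0,0,0,5],[0,0,0.3,0,0,0,5],[0,0,0.3,0,0,0,5],[0,0,0.3,0,0,0,5],[0,0,0.2,0,0,0,5],[0,0,0.2,0,0,0,5],[0,0,0.2,0,0,0,5],[0,0,0,0,0,0,5],[0,0,0,0,0,0,5]]]'; python3 -c "from h import *;cs()"
```

```text
time: 19.9
position: [0.5465, 0.0734, 0.1337]
tool_rot: [1.875, 2.519, 0.001]
ft_force: [-2.8, -0.6, 6.4]
grip_width: 0.688
t 19.9 p [0.5465 0.0734 0.1337] R [[-0.287, 0.958, 0.002], [0.958, 0.287, -0.0], [-0.001, 0.001, -1.0]] f [-2.8 -0.6  6.4] g 0.688
TIP carton xyz mm [  1.1   0.4 111.7] yaw rel deg 89.98
```

Upward force is about 10 N net, so the brick is bearing on the flat top. I release and lift away.

```bash
python3 -m jog '[[[0,0,0,0,0,0,6.5],[0,0,0,0,0,0,7],[0,0,0,0,0,0,7.6],[0,0,0,0,0,0,7.6],[0,0,-1,0,0,0,7.6],[0,0,-3,0,0,0,7.6],[0,0,-4.5,0,0,0,7.6],[0,0,-4.5,0,0,0,7.6],[0,0,-4.5,0,0,0,7.6]]]'; python3 -m jog '[[[-4.8,0,0,0,0,0,7.6],[-4.8,0,0,0,0,0,7.6],[-4.8,0,0,0,0,0,7.6],[-4.8,0,0,0,0,0,7.6],[-4.8,0,0,0,0,0,7.6],[0,0,0,0,0,0,7.6],[0,0,0,0,0,0,7.6]]]'; python3 v.py s6.png; cat > f.py <<'E'
from h import *
c,n=np.cos(YAW),np.sin(YAW)
for k in("top","scene"):
    im=imaging.get_image(k)
    for d in finder.spot_point("brick",k)[:2]:
        e=onz(im,d["point"][1]*560,d["point"][0]*420,.098)[:2]-C; print(k,"spot",round(d["conf"],2),np.round(1e3*np.array([c*e[0]+n*e[1],-n*e[0]+c*e[1]])))
    for d in finder.trace("brick",k)[:2]:
        b=cv2.minAreaRect(cv2.findNonZero(d["region"].astype(np.uint8))); e=onz(im,*b[0],.134)[:2]-C; print(k,"trace(top face)",round(d["conf"],2),im["frame"][d["region"]].mean(0).round(),np.round(1e3*np.array([c*e[0]+n*e[1],-n*e[0]+c*e[1]])))
E
python3 f.py
```

```text
time: 20.8
position: [0.5455, 0.0734, 0.3101]
tool_rot: [1.875, 2.52, 0.0]
ft_force: [0.7, 0.0, 0.1]
grip_width: 0.874
time: 21.5
position: [0.6146, -0.1583, 0.3074]
tool_rot: [-1.879, -2.516, -0.001]
ft_force: [1.0, 0.8, -1.0]
grip_width: 0.874
t 21.5 p [ 0.6146 -0.1583  0.3074] R [[-0.284, 0.959, -0.0], [0.959, 0.284, 0.001], [0.001, 0.0, -1.0]] f [ 1.   0.8 -1. ] g 0.874
TIP carton xyz mm [-2.000e-01 -2.410e+02  2.854e+02] yaw rel deg 89.81
top spot 0.77 [ 2. 10.]
top spot 0.63 [ -74. -576.]
top trace(top face) 0.9 [226. 217. 194.] [-3. -1.]
top trace(top face) 0.79 [79. 70. 61.] [ -70. -574.]
scene spot 0.59 [   7. -623.]
scene spot 0.57 [6. 2.]
scene trace(top face) 0.92 [203. 185. 159.] [ 16. -14.]
```

View pics/s6.png

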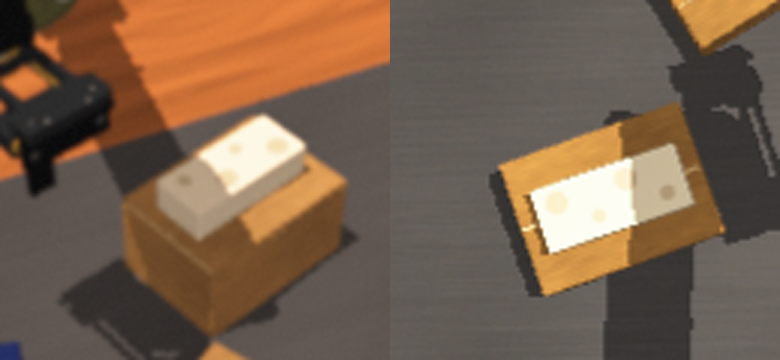

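The brick lies square on the seam and the top looks flat. One numerical check of its height before handing in.

```bash
python3 - <<'E'
from h import *
from scipy.optimize import least_squares
obs=[]
for k in("scene","top"):
    im=imaging.get_image(k)
    d=[d for d in finder.trace("brick",k) if im["frame"][d["region"]].mean()>130][0]
    obs.append((im,d["region"]))
def iou(p):
    t=[]
    c,n=np.cos(p[3]),np.sin(p[3])
    for im,m in obs:
        P=np.array([proj(im,(p[0]+c*a-n*b,p[1]+n*a+c*b,p[2]+h)) for a in(-.03,.03) for b in(-.07,.07) for h in(0,.036)])
        H=np.zeros(m.shape,np.uint8); cv2.fillConvexPoly(H,cv2.convexHull((P*16).round().astype(np.int32)),1,shift=4); H=H>0
        t.append((H&m).sum()/(H|m).sum())
    return sum(t)/2
from scipy.optimize import minimize
for z in(.090,.094,.098,.102,.106,.110):
    r=minimize(lambda q:-iou([q[0],q[1],z,q[2]]),[*C,YAW],method='Nelder-Mead',options=dict(initial_simplex=[[*C,YAW],[C[0]+.006,C[1],YAW],[C[0],C[1]+.006,YAW],[*C,YAW+.05]]))
    print(z,round(-r.fun,3),(r.x[:2]-C).round(4),round(r.x[2]-YAW,3))
E
```

```text
0.09 0.899 [-0.0031  0.0017] 0.038
0.094 0.918 [-0.0023  0.0006] 0.05
0.098 0.904 [-0.0002  0.0002] 0.046
0.102 0.894 [ 0.0013 -0.0004] 0.02
0.106 0.861 [ 0.0012 -0.0011] 0.016
0.11 0.833 [ 0.0027 -0.0045] 0.051
```

The best-fit underside height is about 0.094–0.098 m, which agrees with a flat top, and the brick is centred within about 3 mm. Handing in.

```bash
python3 -c "from h import *;print(close_job())"
```

```text
the job is handed in; nothing more can be done
None
```

I closed the large carton and handed the job in at about 22 s of robot time. `close_job()` gives no verdict, so success is judged only from my own checks.

- **Flaps:** I folded the two short flaps flat, then the near and far long flaps over them with closed fingertips. The end-of-move force readings stayed near 1 N, and the pictures showed the short flaps flat and the long flaps sprung up slightly.
- **Brick:** I gripped the white brick at 35 N, turned it along the seam and lowered it until the wrist force changed by about 10 N. Then I opened the jaws and lifted clear.
- **Last checks:** Fitting the brick's outline in two cameras put it within about 3 mm of the top's centre. Its underside came out at about 94–98 mm, against 98 mm for a flat top. The last picture showed it square on the seam with the top flat, and the gripper was 24 cm away.
- **What disagreed:**
  - The scene camera's brick region centre was about 16 mm off, because it also takes in the brick's side faces. The top camera's region and both cameras' point detections agreed on the centre within about 10 mm.
  - The fit's best height was 4 mm low, within its coarse resolution.
- **Not measured:** I did not measure the flap angles directly. The jewellery case, jar and hammer were not approached, but I did not re-measure them.

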